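Clamp a brass blank in the spring bar clamp beside the lathe

ROBOT

A 7-joint arm with a two-finger parallel gripper is mounted at the origin on the work surface. World frame = base frame: x ahead of the robot, y to its left, z up, the work surface at z = 0. Lengths are in m, angles in rad, forces in N, time in s.
With the tool pointing down it reaches from about 0.425 to 0.875 m from the base axis. Payload 4.7 kg.
Tool frame: the origin (TCP) lies between the finger pads; the fingertips stand 14 mm ahead of it and the grasp point (between the pads) lies 5 mm behind it; z points along the fingers, y is the line along which they close (so a half turn about z gives the same grasp; the last joint's range is limited). The gripper opens to 87 mm and grips with 3 to 60 N. Pads are 19 mm wide; open, the fingers measure 117 mm over their backs; the gripper's body (75 mm by 190 mm) begins 51 mm behind the grasp point.
Start: joints at [-1.331, 0.321, -0.07, 1.45, 0.023, 1.371, -0.057], TCP at [0.146, 0.634, 0.237] pointing down, gripper open.
Joint ranges: [-2.86, 2.86], [-0.3, 2.09], [-1.38, 1.24], [0.06, 2.45], [-1.56, 4.7], [0.09, 2.05], [-2.69, 2.69]. Speed limits (rad/s): [2.57, 2.57, 3.14, 3.14, 3.14, 3.14, 3.14].

INTERFACE

Orientations are given as a rotation vector (axis times angle).
In Python, from bench import ctrl gives the robot as it stands.
- The arm moves only by the shell command python3 -m inch 'ROWS' [OPENING] [FORCE]. ROWS is JSON, a list of rows, each a list of 6 numbers: the shift along the world's x, y, z in mm, then the turn, a rotation vector about the world's x, y, z in degrees. In form: [[tx, ty, tz, rx, ry, rz], ...]. A call has 1 to 20 rows; each row is the pose to reach, as a shift and turn from the pose commanded when the call began; what a row does not reach only later rows make up. A row lasts 1/8 s, in which the tool goes at most 62.5 mm and 10.7 degrees, less where a joint would pass 70% of its speed; a pose out of reach is approached as far as the arm can. A call with a gripper value outside its range is refused whole. OPENING is the finger opening in mm, from 0 to 87, set as the call begins (- or left out, the last holds). The fingers move at their own pace and stop on an object; FORCE is the grip in N (left out, the last holds). Time passes only in rows, so rows that repeat a pose let the fingers close. It gives the time, the measured TCP pose, the force, the opening and the grip force at its end, in the units of the state.
- ctrl.get_state(): the state, without advancing time (a new reading comes with each control period).
- ctrl.get_image(name): name is "side" or "top"; returns (picture, depth): 420x560x3 uint8, red, green, blue; 420x560 float32, m along the optical axis (not along the pixel's ray), 0 where there is no reading.
- ctrl.camera_params(name): a dict with "mtx" (3x3 intrinsics, pixels), "T" (4x4, takes a point from camera to world coordinates). Camera axes: x right, y down, z forward; pixel columns grow to the right and rows downward; lengths in m; the calibration is good to about 2 mm. A picture is of the moment at which its call begins. camera_params takes no time and is no camera call.
- ctrl.close_job(): hands the job in; it is judged then, once.
The state is a dict: "time": time; "joint_positions": joint angles; "qd": joint speeds; "joint_torque": joint torques, N m; "position": TCP position; "tool_rot": TCP orientation; "ft_force": force on the tool from outside, world axes, zero at the start; "torque": the same for the moment, N m; "grip_width": opening from 0.0 (shut) to 1.0 (fully open); "grip_force": force on a finger pad.
Only numpy, scipy, OpenCV 4.12 (cv2) and the standard library are available. Lean on these libraries where they do the work, as an engineer would, in place of code of your own. Each camera call takes 0.05 s, during which the arm holds its last target. There are 200 camera calls.

TASK

Take the brass bar from the wooden rack and clamp it in the spring clamp: push the orange spring jaw back with the end of the bar, lower the bar onto the two saddles between jaw and red stop, and let go so that the spring presses the bar fully home against the stop. Leave the steel bar in the rack.

Things in the scene. Friction and masses are not known exactly. Their poses are not given: they have to be found in the camera images.
- brass_bar: Round brass (yellow) bar, 22 mm diameter, 140 mm long, about 0.45 kg. Origin at its middle, on its axis; x along it (ends alike, any roll). Lies level in one place of a wooden rack, axis 42 mm above the table, on two saddles 12 mm wide at 45 mm either side of the rack's middle (bar up to 12 off lengthwise); between them fingers can grip the bar's middle from above, 30 mm free below the axis.
- steel_bar: Round steel (grey) bar of the same size in the rack's other place, parallel to the brass bar, 110 mm away. Origin at its middle, on its axis; x along it. To be left there.
- clamp: Bar clamp fixed on the bench, base 260x80x12 mm. Origin on the table under a clamped bar's middle; x along the bar from red stop to orange jaw, z up. In its frame, mm: stop block x -105 to -70, top z 50. Saddles, 12 long at x -50 and 42, flared tops 42 wide at z 55, hold the bar's axis at y 0, z 44; free for fingers between. Behind the jaw a red block, x 112 to 148, top z 68. Jaw: see joint.
- jaw (a joint): Orange spring jaw: upright plate 50 mm wide, z 16 to 96 mm, so taller than the stop: a bar end 76 mm high clears the stop and saddles and meets it. Value: m pushed back along the clamp's +x. At 0 (rest) its face is at x 55 mm (gap to stop 125 mm, bar 140 mm); most 0.040. Spring 6 N at 0, 11 N at 0.040. With the bar clamped home it reads 0.015.
There are look-alikes about, which are no part of the job. There is more than one size of the brass_bar; the one meant has the size given above.

How it is judged:
By the outcome, as a careful person would: the job done as asked, in the order asked, and still so for the second after the job is handed in, with the robot touching nothing.
It also fails if it takes over 42 s, if anything falls off the work surface, if the arm or the gripper's body presses on something with over 40 N, if the wrist force passes 120 N, or if a joint passes its speed limit or range.

## Working session

There is one attempt and no reset: what is moved stays moved. The work goes in short steps, Python scripts to look and compute and a shell command to move; the robot and the scene stay as the last step left them, time stands still between calls to the robot, and variables do not carry over. Pictures are saved under pics/ and viewed, at most 10 in all, crops included, and the job is handed in when it is done.

```bash
mkdir -p pics; cat > h.py <<'E'
import numpy as np,cv2
from bench import ctrl
def grab(n,tag):
    im,d=ctrl.get_image(n); cv2.imwrite(f'pics/{tag}.png',im[:,:,::-1]); np.save(f'{tag}.npy',d); return im,d
def pt(n,d,u,v,z=None):
    p=ctrl.camera_params(n);K=np.array(p['mtx']);T=np.array(p['T'])
    r=np.linalg.inv(K)@[u,v,1.]
    if z is None: return (T@np.r_[r*d[int(v),int(u)],1])[:3]
    r=T[:3,:3]@r; o=T[:3,3]; return o+r*(z-o[2])/r[2]
E
python3 - <<'E'
from h import *
for n in('top','side'): grab(n,n+'0')
a=cv2.imread('pics/top0.png');print(ctrl.camera_params('top')['T'])
print(ctrl.get_state())
E
```

```text
[[ 0.02963312 -0.98906796  0.14445221  0.42367827]
 [-0.99955561 -0.02885429  0.00748414  0.03098012]
 [-0.00323425 -0.1446098  -0.98948347  1.14546075]
 [ 0.          0.          0.          1.        ]]
{'time': 0.1, 'joint_positions': array([-1.33088417,  0.32177168, -0.07007239,  1.4515299 ,  0.02262576,
        1.37079498, -0.05689655]), 'qd': array([ 6.64182751e-04,  6.50967579e-05, -3.08044025e-04, -2.83326277e-03,
        4.56311306e-04,  1.47770981e-03,  1.12096724e-04]), 'joint_torque': array([-3.98309539e-04, -4.92572808e+01, -4.06023553e-01, -3.13399494e+01,
       -6.41465094e-02,  3.95774993e-02,  7.83518863e-05]), 'position': array([0.14549265, 0.63303605, 0.23556756]), 'tool_rot': array([-3.53905583e-01, -3.12152020e+00,  2.69527013e-03]), 'ft_force': array([0.73793281, 0.03182673, 0.4715427 ]), 'torque': array([-0.02640674,  0.02809083,  0.00975602]), 'grip_force': 0.0, 'grip_width': 0.9993777848766092}
```

View pics/top0.png

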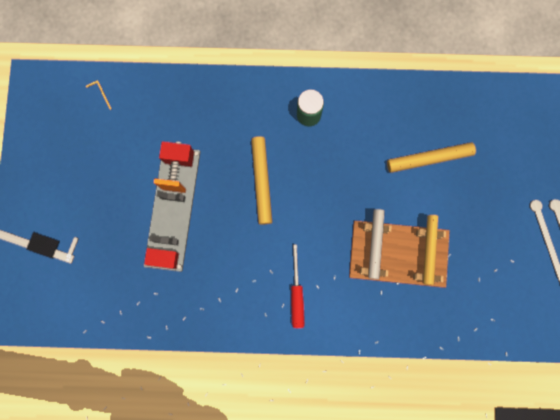

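View pics/side0.png

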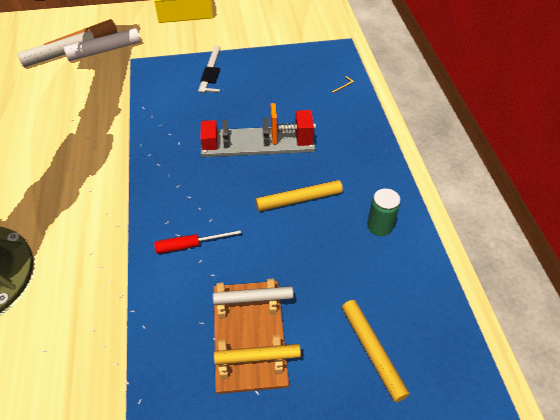

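Top view: the brass bar candidates are the one in the rack at (431,249), one lying loose at (262,180) and another loose at (431,157). The one in the rack fits, because it lies in a rack place parallel to the steel bar at (376,243). The clamp has its stop at (161,259) and its jaw at (168,184). I'll check this in an enlarged crop and measure.

```bash
python3 - <<'E'
from h import *
a=cv2.imread('pics/top0.png')
c=lambda x,y:cv2.resize(a[y:y+150,x:x+100],None,fx=4,fy=4,interpolation=cv2.INTER_CUBIC)
cv2.imwrite('pics/crop1.png',np.hstack([c(125,135),c(355,180)]))
d=np.load('top0.npy')
hsv=cv2.cvtColor(a,cv2.COLOR_BGR2HSV)
p=ctrl.camera_params('top');K=np.array(p['mtx']);T=np.array(p['T'])
vv,uu=np.mgrid[:420,:560]
P=np.stack([(uu+.0-K[0,2])/K[0,0]*d,(vv-K[1,2])/K[1,1]*d,d,np.ones_like(d)],-1)@T.T
np.save('P.npy',P)
def box(name,m):
    q=P[m]; r=cv2.minAreaRect((q[:,:2]*1000).astype(np.float32)); print(name,len(q),np.round(r[0],1),np.round(r[1],1),round(r[2],2),'zmax',np.percentile(q[:,2],[50,98]).round(4))
def roi(x0,y0,x1,y1): 
    m=np.zeros(d.shape,bool);m[y0:y1,x0:x1]=1;return m&(d>0)
z=P[...,2]
box('brass',roi(415,205,447,292)&(z>.041))
box('steel',roi(360,200,395,285)&(z>.041))
box('loose1',roi(240,125,285,235)&(z>.008))
box('loose2',roi(375,135,490,180)&(z>.008))
box('base',roi(135,135,210,280)&(z>.006))
h=hsv[...,0];s=hsv[...,1]
red=((h<5)|(h>175))&(s>150)
box('stop',roi(135,235,190,275)&red&(z>.042)&(z<.058))
box('rblk',roi(150,135,200,168)&red&(z>.06)&(z<.076))
box('jaw',roi(145,170,195,195)&(z>.085))
m=roi(415,205,447,292)&(z>.041);q=P[m][:,:2];print(q.mean(0),np.linalg.svd(q-q.mean(0),full_matrices=0)[2][0])
E
```

```text
brass 890 [ 511.1 -264.3] [ 52.1 140.3] 86.16 zmax [0.0505 0.0556]
steel 893 [ 519.3 -153.8] [ 52.1 140.6] 85.42 zmax [0.0504 0.056 ]
loose1 1192 [649.2  84. ] [185.5  29. ] 6.93 zmax [0.0258 0.0312]
loose2 1184 [ 708.9 -273.7] [ 29.8 185.4] 13.52 zmax [0.0259 0.0314]
base 4832 [587.3 271.3] [315.1 141.8] 6.51 zmax [0.0142 0.0943]
stop 496 [477.  280.4] [60.2 33.7] 84.18 zmax [0.0495 0.0537]
rblk 503 [692.3 259.9] [59.5 35.8] 83.39 zmax [0.0677 0.0717]
jaw 147 [623.3 266.2] [49.7 10.6] 84.33 zmax [0.0952 0.0994]
[ 0.50797423 -0.26244469] [-0.99747056  0.07108075]
```

View pics/crop1.png

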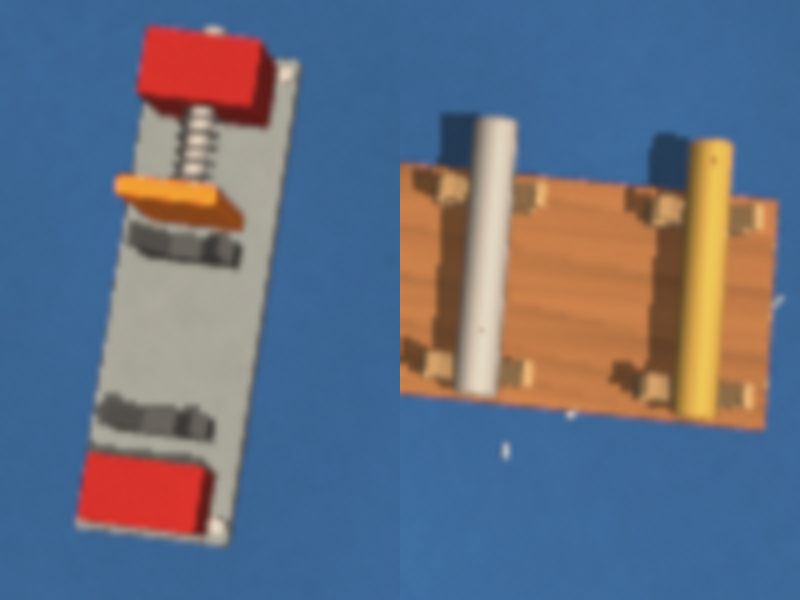

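The right crop shows the yellow bar alone at about (710,280), on two rack saddles beside the steel bar. It measures 140 mm long. The loose bars are 185 x 29 mm, so they are the look-alikes. Next I'll refine the bar's pose and cross-check it in the side view.

```bash
python3 - <<'E'
from h import *
def ana(n,rois):
    a=cv2.imread(f'pics/{n}0.png');d=np.load(n+'0.npy');hsv=cv2.cvtColor(a,cv2.COLOR_BGR2HSV);h=hsv[...,0].astype(int);s=hsv[...,1]
    p=ctrl.camera_params(n);K=np.array(p['mtx']);T=np.array(p['T']);vv,uu=np.mgrid[:420,:560]
    P=np.stack([(uu-K[0,2])/K[0,0]*d,(vv-K[1,2])/K[1,1]*d,d,np.ones_like(d)],-1)@T.T
    red=((h<6)|(h>174))&(s>140)
    for k,(x0,y0,x1,y1,z0,z1) in rois.items():
        m=np.zeros(d.shape,bool);m[y0:y1,x0:x1]=1;m&=(d>0)&(P[...,2]>z0)&(P[...,2]<z1)
        if k in('stop','blk'):m&=red
        q=P[m];xy=q[:,:2]*1000;r=cv2.minAreaRect(xy.astype(np.float32))
        D=np.linalg.svd(xy-xy.mean(0),full_matrices=0)[2][0]
        print(n,k,len(q),np.round(r[0],1),np.round(r[1],1),round(r[2],1),'mean',xy.mean(0).round(1),'svd',round(np.degrees(np.arctan(D[1]/D[0])),2),'z98',np.percentile(q[:,2],98).round(4))
ana('top',dict(brass=(415,205,447,292,.0485,.07)))
ana('side',dict(brass=(205,335,310,370,.0485,.07),stop=(195,110,222,155,.046,.056),blk=(290,100,320,150,.064,.076),jaw=(265,95,282,150,.088,.105)))
E
```

```text
top brass 634 [ 510.5 -264. ] [ 51.6 138.8] 86.2 mean [ 508.5 -263.1] svd -4.12 z98 0.0558
side brass 1016 [ 511.8 -262.8] [ 53.4 138.7] 85.3 mean [ 509.4 -264.4] svd -3.99 z98 0.0554
side stop 292 [477.4 279.7] [62.1 34. ] 85.5 mean [477.1 278.2] svd 85.86 z98 0.053
side blk 284 [693.2 259.1] [66.7 35.1] 84.5 mean [692.5 258.1] svd 83.69 z98 0.0716
side jaw 84 [624.2 267.8] [55.4 10.2] 84.2 mean [623.6 264.5] svd 85.05 z98 0.0993
```

```bash
python3 -m inch '[[60,-60,0,0,0,4],[120,-120,0,0,0,8],[180,-160,0,0,0,9],[230,-200,0,0,0,9],[280,-240,0,0,0,9],[320,-290,0,0,0,9],[350,-340,0,0,0,9],[362,-400,0,0,0,9],[362,-460,0,0,0,9],[362,-520,0,0,0,9],[362,-580,0,0,0,9],[362,-640,0,0,0,9],[362,-700,0,0,0,9],[362,-760,0,0,0,9],[362,-820,0,0,0,9],[362,-880,0,0,0,9],[362,-897,0,0,0,9],[362,-897,0,0,0,9],[362,-897,0,0,0,9]]' 60 50
```

```text
time: 2.48
position: [0.5075, -0.2625, 0.236]
tool_rot: [-0.107, -3.139, -0.002]
ft_force: [0.0, 0.6, 0.0]
grip_width: 0.689
grip_force: 0.0
```

```bash
python3 - <<'E'
from h import *
P=np.load('P.npy');a=cv2.imread('pics/top0.png').astype(int)
m=np.zeros(P.shape[:2],bool);m[205:292,415:447]=1
hsv=cv2.cvtColor(a.astype(np.uint8),cv2.COLOR_BGR2HSV)
m&=(hsv[...,0]>19)&(hsv[...,0]<30)&(hsv[...,1]>130)&(P[...,2]>.038)
q=P[m]*1000
x,y=q[:,0],q[:,1]
c=[(x0+5,(np.percentile(y[(x>x0)&(x<x0+10)],4)+np.percentile(y[(x>x0)&(x<x0+10)],96))/2,np.ptp(y[(x>x0)&(x<x0+10)])) for x0 in range(445,575,10)]
print(x.min(),x.max());c=np.array(c);print(c.round(1));f=np.polyfit(c[:,0],c[:,1],1);print(np.degrees(np.arctan(f[0])),np.polyval(f,510))
E
```

```text
423.67827385978654 577.3119079547063
[[ 450.  -259.8   10.8]
 [ 460.  -261.3   12.6]
 [ 470.  -261.5   10.9]
 [ 480.  -262.5    9.8]
 [ 490.  -264.1   11.6]
 [ 500.  -264.    10.9]
 [ 510.  -264.7    9.2]
 [ 520.  -265.    10.5]
 [ 530.  -266.6   11.1]
 [ 540.  -267.4    8.8]
 [ 550.  -267.4    9.7]
 [ 560.  -269.3    9.6]
 [ 570.  -269.3    9.6]]
-4.426991430351419 -264.84143243728096
```

```bash
python3 -m inch '[[3,-2,-50,0,0,0],[3,-2,-100,0,0,0],[3,-2,-140,0,0,0],[3,-2,-165,0,0,0],[3,-2,-180,0,0,0],[3,-2,-190,0,0,0],[3,-2,-199,0,0,0],[3,-2,-199,0,0,0],[3,-2,-199,0,0,0]]' 60 50; python3 -m inch '[[0,0,0,0,0,0],[0,0,0,0,0,0],[0,0,0,0,0,0],[0,0,0,0,0,0],[0,0,0,0,0,0],[0,0,0,0,0,0]]' 0 50; python3 -c "
from h import *
grab('side','side1')
im=cv2.imread('pics/side1.png')[260:400,180:340];cv2.imwrite('pics/c2.png',cv2.resize(im,None,fx=4,fy=4))"
```

```text
time: 3.6
position: [0.511, -0.2658, 0.0382]
tool_rot: [0.108, 3.139, -0.0]
ft_force: [0.7, -0.1, 0.2]
grip_width: 0.691
grip_force: 0.0
time: 4.35
position: [0.5106, -0.2651, 0.0376]
tool_rot: [-0.108, -3.14, -0.001]
ft_force: [-0.3, 1.1, 0.8]
grip_width: 0.236
grip_force: 50.0
```

View pics/c2.png

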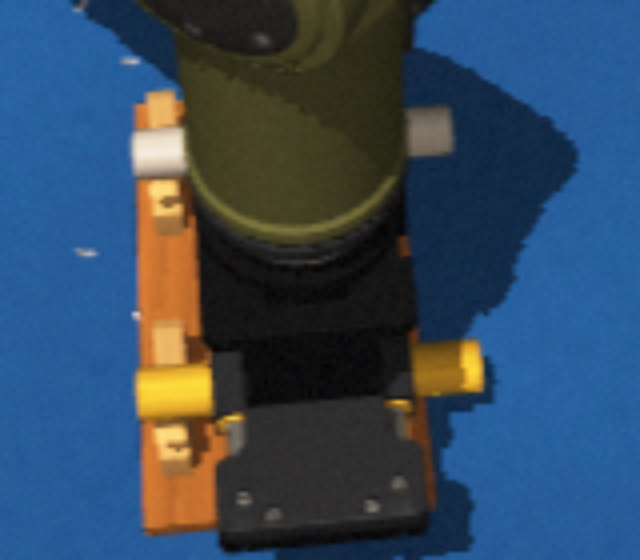

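The bar is gripped: the opening reads about 20.5 mm at 50 N, and the fingers hold its middle. Now I'll lift it and carry it to just before the jaw.

```bash
python3 -m inch '[[0,0,20,0,0,0],[0,0,50,0,0,0],[0,0,90,0,0,0],[2,25,110,0,0,0],[4,65,110,0,0,-1.5],[6,115,110,0,0,-1.5],[9,170,110,0,0,-1.5],[12,225,110,0,0,-1.5],[15,280,110,0,0,-1.5],[18,335,110,0,0,-1.5],[21,390,110,0,0,-1.5],[24,440,110,0,0,-1.5],[27,485,110,0,0,-1.5],[28,515,110,0,0,-1.5],[28,532,110,0,0,-1.5],[28,539,110,0,0,-1.5],[28,539,110,0,0,-1.5],[28,539,110,0,0,-1.5]]'; python3 -c "
from h import *
grab('top','top2');grab('side','side2')
c=lambda f,x,y:cv2.resize(cv2.imread(f'pics/{f}.png')[y:y+150,x:x+133],None,fx=3,fy=4)[:600,:399]
cv2.imwrite('pics/c3.png',np.hstack([c('top2',100,130),c('side2',190,40)]))"
```

```text
time: 6.65
position: [0.539, 0.2716, 0.1477]
tool_rot: [0.153, 3.138, -0.001]
ft_force: [-0.7, 0.6, -4.5]
grip_width: 0.237
grip_force: 49.9
```

View pics/c3.png

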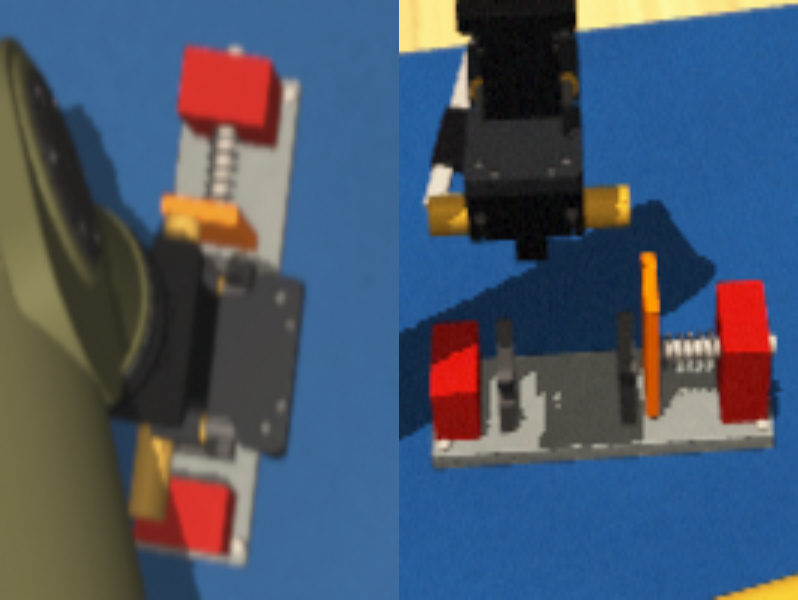

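The bar is level and lined up just short of the jaw: its front end is at about (608,205) in the side half of the crop, with the jaw at (650,335). I'll lower it to pushing height and then push.

```bash
python3 -m inch '[[0,2,-30,0,0,0],[0,2,-55,0,0,0],[0,2,-70,0,0,0],[0,2,-75,0,0,0],[0,2,-75,0,0,0],[0,2,-75,0,0,0]]'; python3 -m inch '[[4,0,0,0,0,0],[8,-1,0,0,0,0],[12,-1,0,0,0,0],[16,-1.5,0,0,0,0],[18,-2,0,0,0,0],[18,-2,0,0,0,0],[18,-2,0,0,0,0]]'
```

```text
time: 7.5
position: [0.5393, 0.2759, 0.0737]
tool_rot: [0.149, 3.136, 0.002]
ft_force: [0.1, -0.1, -5.9]
grip_width: 0.241
grip_force: 49.9
time: 8.38
position: [0.554, 0.2739, 0.0719]
tool_rot: [-0.148, -3.133, 0.001]
ft_force: [-6.6, -1.5, -2.8]
grip_width: 0.238
grip_force: 50.0
```

```bash
python3 -m inch '[[4,0,0,0,0,0],[8,-1,0,0,0,0],[12,-1,0,0,0,0],[16,-1.5,0,0,0,0],[19,-2,0,0,0,0],[19,-2,0,0,0,0],[19,-2,0,0,0,0]]'; python3 -c "
from h import *
grab('top','top3');grab('side','side3')
c=lambda f,x,y:cv2.resize(cv2.imread(f'pics/{f}.png')[y:y+150,x:x+133],None,fx=3,fy=4)[:600,:399]
cv2.imwrite('pics/c4.png',np.hstack([c('top3',100,130),c('side3',190,40)]))"
```

```text
time: 9.25
position: [0.572, 0.2722, 0.0716]
tool_rot: [-0.147, -3.13, 0.002]
ft_force: [-8.3, -0.1, -1.3]
grip_width: 0.238
grip_force: 50.0
```

View pics/c4.png

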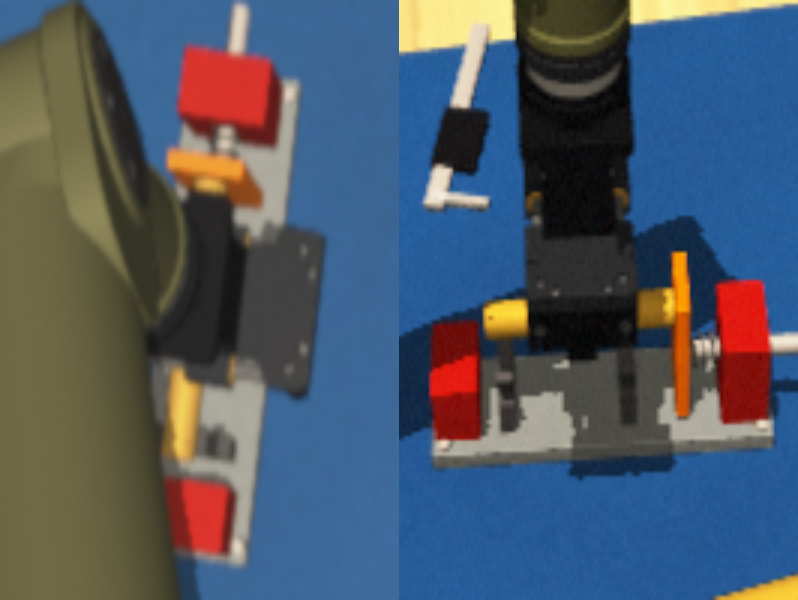

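The jaw is pushed back, and in the side half the bar spans x 487–675 between the stop edge (480) and the jaw (680). I'll measure the clearance to the stop.

```bash
python3 - <<'E'
from h import *
o=np.array([564,271.8]);t=np.radians(-5.5);R=np.array([[np.cos(t),np.sin(t)],[-np.sin(t),np.cos(t)]])
a=cv2.imread('pics/side3.png');d=np.load('side3.npy');p=ctrl.camera_params('side');K=np.array(p['mtx']);T=np.array(p['T']);vv,uu=np.mgrid[:420,:560]
P=np.stack([(uu-K[0,2])/K[0,0]*d,(vv-K[1,2])/K[1,1]*d,d,np.ones_like(d)],-1)@T.T*1000
hsv=cv2.cvtColor(a,cv2.COLOR_BGR2HSV);h=hsv[...,0].astype(int);s=hsv[...,1]
C=P.copy();C[...,:2]=(P[...,:2]-o)@R.T
def st(n,m,z0,z1):
    w=np.zeros(d.shape,bool);w[90:160,325-135:500-135]=1
    q=C[m&w&(d>0)&(C[...,2]>z0)&(C[...,2]<z1)];print(n,len(q),'x',np.percentile(q[:,0],[1,5,95,99]).round(1),'y',np.median(q[:,1]).round(1));return q
q=st('bar',(h>19)&(h<32)&(s>120),60,100)
for lo,hi in((-80,-40),(40,90)):
    r=q[(q[:,0]>lo)&(q[:,0]<hi)]
    if len(r):print('ztop',np.percentile(r[:,2],95),'x',r[:,0].min(),r[:,0].max())
st('red',((h<6)|(h>174))&(s>140),20,54)
st('jaw',(h>7)&(h<18)&(s>180),88,105)
print('tcp',R@(ctrl.get_state()['position'][:2]*1000-o))
E
```

```text
bar 117 x [-60.8 -58.9  76.1  84.1] y -4.9
ztop 87.59536078400401 x -60.78706133397437 -40.49890942435093
ztop 97.3635254269602 x 58.71460703540997 84.8343686746438
red 609 x [-104.  -101.8  140.3  145.1] y -25.8
jaw 34 x [78.  78.2 87.3 87.7] y -4.0
tcp [7.85638796 1.15338853]
```

The rear end is about 9 mm clear of the stop and the jaw is pushed back about 23 mm. Next I'll lower the bar onto the saddles.

```bash
python3 -m inch '[[0,-1,-4,0,0,0],[0,-1,-8,0,0,0],[0,-1,-12,0,0,0],[0,-1,-16,0,0,0],[0,-1,-20,0,0,0],[0,-1,-24,0,0,0],[0,-1,-28,0,0,0],[0,-1,-31,0,0,0],[0,-1,-31,0,0,0],[0,-1,-31,0,0,0]]'; python3 -c "
from h import *
grab('side','side4')
cv2.imwrite('pics/c5.png',cv2.resize(cv2.imread('pics/side4.png')[70:190,180:340],None,fx=4,fy=4))"
```

```text
time: 10.6
position: [0.5717, 0.2718, 0.0406]
tool_rot: [-0.146, -3.13, 0.0]
ft_force: [-8.2, 0.9, -1.5]
grip_width: 0.245
grip_force: 50.0
```

View pics/c5.png

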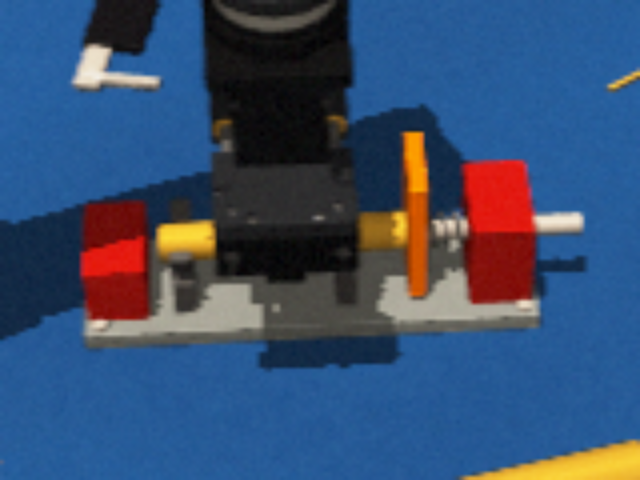

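The bar lies between the stop (150) and the jaw (405), over both saddles, with a small gap to the stop. I'll settle it another 1 to 2 mm and release.

```bash
python3 -m inch '[[0,0,-1,0,0,0],[0,0,-1.5,0,0,0],[0,0,-1.5,0,0,0]]'; python3 -m inch '[[-2,0,-1,0,0,0],[-4,0,-1,0,0,0],[-4,0,-1,0,0,0],[-4,0,-1,0,0,0],[-4,0,-1,0,0,0],[-4,0,-1,0,0,0]]' 50; python3 -m inch '[[0,0,10,0,0,0],[0,0,30,0,0,0],[0,0,70,0,0,0],[0,0,120,0,0,0],[0,-40,150,0,0,0],[0,-100,160,0,0,0],[0,-160,160,0,0,0],[0,-220,160,0,0,0],[0,-280,160,0,0,0],[0,-280,160,0,0,0],[0,-280,160,0,0,0]]' 
python3 - <<'E'
from h import *
grab('side','side5');grab('top','top5')
o=np.array([564,271.8]);t=np.radians(-5.5);R=np.array([[np.cos(t),np.sin(t)],[-np.sin(t),np.cos(t)]])
for n,(x0,y0,x1,y1) in dict(top=(130,130,205,285),side=(190,90,325,165)).items():
    a=cv2.imread(f'pics/{n}5.png');d=np.load(n+'5.npy');p=ctrl.camera_params(n);K=np.array(p['mtx']);T=np.array(p['T']);vv,uu=np.mgrid[:420,:560]
    C=np.stack([(uu-K[0,2])/K[0,0]*d,(vv-K[1,2])/K[1,1]*d,d,np.ones_like(d)],-1)@T.T*1000
    C[...,:2]=(C[...,:2]-o)@R.T
    hsv=cv2.cvtColor(a,cv2.COLOR_BGR2HSV);h=hsv[...,0].astype(int);s=hsv[...,1]
    w=np.zeros(d.shape,bool);w[y0:y1,x0:x1]=1;w&=d>0
    b=C[w&(h>19)&(h<32)&(s>120)&(C[...,2]>30)];j=C[w&(h>7)&(h<18)&(s>150)&(C[...,2]>88)]
    print(n,'bar x',np.percentile(b[:,0],[1,99]).round(1),'y',np.median(b[:,1]).round(1))
    for lo,hi in((-60,-20),(-20,20),(20,60)):
        r=b[(b[:,0]>lo)&(b[:,0]<hi)];print('  z95',np.percentile(r[:,2],95).round(1),'ymed',np.median(r[:,1]).round(1))
    print('  jaw x',np.percentile(j[:,0],[2,98]).round(1))
c=lambda f,x,y:cv2.resize(cv2.imread(f'pics/{f}5.png')[y:y+150,x:x+133],None,fx=3,fy=4)[:600,:399]
cv2.imwrite('pics/c6.png',np.hstack([c('top',100,130),c('side',190,40)]))
E
```

```text
time: 11.02
position: [0.5718, 0.2719, 0.0398]
tool_rot: [-0.146, -3.131, 0.0]
ft_force: [-9.6, 0.8, 0.8]
grip_width: 0.239
grip_force: 50.0
time: 11.78
position: [0.5716, 0.2705, 0.0391]
tool_rot: [0.149, 3.138, 0.0]
ft_force: [-0.2, 0.4, 0.0]
grip_width: 0.573
grip_force: 0.0
time: 13.15
position: [0.5719, -0.0091, 0.2004]
tool_rot: [0.15, 3.136, 0.002]
ft_force: [0.0, 0.7, 0.4]
grip_width: 0.574
grip_force: 0.0
top bar x [-67.2  65.5] y -1.5
  z95 57.4 ymed -1.3
  z95 57.2 ymed -1.8
  z95 56.7 ymed -1.8
  jaw x [69.4 78.6]
side bar x [-67.6  55.2] y -6.6
  z95 56.6 ymed -4.7
  z95 399.5 ymed -6.6
  z95 403.3 ymed -315.7
  jaw x [-1.4 70. ]
```

View pics/c6.png

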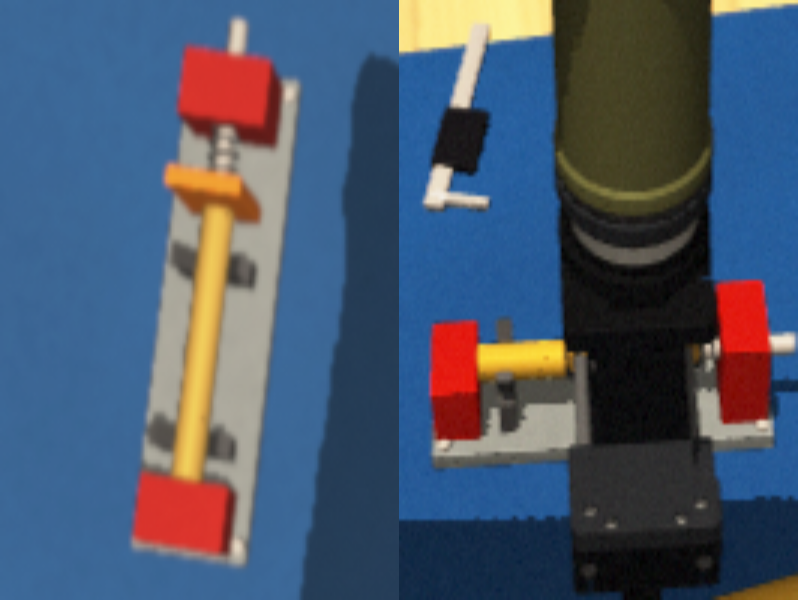

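The bar sits level on both saddles with its end against the red stop, at (185,475) in the top half. The jaw face is at x ≈ 70 mm, so it is pushed back 15 mm, which is home. The gripper is clear.

```bash
python3 -c "
from bench import ctrl
print(ctrl.close_job())"
```

```text
the job is handed in; nothing more can be done
None
```

The brass bar is clamped home against the red stop (jaw at about 15 mm), the steel bar was left in the rack, and the job was handed in at about 13 s.

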